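# Fold down the hold-down tabs round a lino blank

## Task

The small carving board holds a lino blank whose near long edge and left short edge are lined by five raised steel tabs. With the fingertips, trace along that row in one light stroke, beginning at the first tab at the right-hand end of the long edge, round the corner and on past the last tab at the far end of the short edge, so that each tab in turn folds down flat over the blank's edge. Do not take the fingers away from the row before the last tab is down, do not press hard, and pick nothing up: the blank, the clip lying on it and the loose tools beside the board stay where they are.

Things in the scene. Friction and masses are not known exactly. Their poses are not given: they have to be found in the camera images.
- carving_board: Wooden board fixed to the worktop, 152 mm (its x) by 200 mm (its y), rail tops 11 mm above the worktop; a recess in the middle holds the lino blank. Origin at the centre of its underside, z up; yaw within 0.4 rad of 0, where its long sides run along world y. The tabs stand on the rails of its near (-x) long side and left (+y) short side; hinges 14 mm and raised ends up to 45 mm above the worktop.
- row_start (a point): Point in the row's line 22 mm before the hinge of tab1, near the right-hand end of the near long side. Lies 5 mm above the rail tops (16 mm above the worktop), which is the level of the top faces of tabs lying flat
- row_corner (a point): Corner of the row's line, where the near long side meets the left short side, between tab3 and tab4. Lies 5 mm above the rail tops (16 mm above the worktop), which is the level of the top faces of tabs lying flat
- row_end (a point): End of the row's line, on the left short side, 8 mm beyond the free end of tab5 lying flat. Lies 5 mm above the rail tops (16 mm above the worktop), which is the level of the top faces of tabs lying flat
- tab1 (a joint): Angle (rad) of a steel hold-down tab, 32 mm long, 24 wide, 3 thick: 0 = flat on the rail, 0.7 to 1.1 at the start; it stays where left (friction, about 1 N at 12 mm from the hinge). First of three on the near long side, hinge at board (x, y) = (-56, -70) mm. The free end points up and on towards row_corner: a fingertip moving from row_start to row_corner 2 to 7 mm above the flat level folds it down.
- tab2 (a joint): Angle (rad) of a steel hold-down tab, 32 mm long, 24 wide, 3 thick: 0 = flat on the rail, 0.7 to 1.1 at the start; it stays where left (friction, about 1 N at 12 mm from the hinge). Second on the near long side, hinge at board (-56, -22) mm; leans as tab1.
- tab3 (a joint): Angle (rad) of a steel hold-down tab, 32 mm long, 24 wide, 3 thick: 0 = flat on the rail, 0.7 to 1.1 at the start; it stays where left (friction, about 1 N at 12 mm from the hinge). Third on the near long side, the last before the corner, hinge at board (-56, 26) mm; leans as tab1.
- tab4 (a joint): Angle (rad) of a steel hold-down tab, 32 mm long, 24 wide, 3 thick: 0 = flat on the rail, 0.7 to 1.1 at the start; it stays where left (friction, about 1 N at 12 mm from the hinge). First of two on the left short side, hinge at board (-24, 81) mm; free end up and on towards row_end.
- tab5 (a joint): Angle (rad) of a steel hold-down tab, 32 mm long, 24 wide, 3 thick: 0 = flat on the rail, 0.7 to 1.1 at the start; it stays where left (friction, about 1 N at 12 mm from the hinge). Second on the left short side, the last of the row, hinge at board (20, 81) mm; leans as tab4.
- lino_blank: Brown rectangular lino tile, 105 x 148 x 4 mm, loose in the recess of the board, its top 10 mm above the worktop. Origin at the centre of its underside.
- clip: Flat steel bulldog clip, 49 x 50 x 8 mm, loose, lying on the middle of the lino blank. Origin at the centre of its underside.
- gouge: Lino gouge with a pear-shaped wooden handle, 123 x 25 x 25 mm, loose on the worktop beyond the far side of the board. Origin at the centre of its underside.
- scraper: Small razor scraper with a flat plastic handle, 126 x 42 x 12 mm, loose on the worktop beside the right short side of the board. Origin at the centre of its underside.
Not all that is in view belongs to the job. Several things have the shape of the lino_blank; the one meant has the colours described above.

How it is judged (in metres and radians):
On the way, in this order (a step that is already met when the one before it is completed fails the run):
1. tab 1 of the row is folded down (value of joint tab1 below 0.35 rad), for 0.1 s.
2. tab 2 of the row is folded down (value of joint tab2 below 0.35 rad), for 0.1 s.
3. tab 3 of the row is folded down (value of joint tab3 below 0.35 rad), for 0.1 s.
4. tab 4 of the row is folded down (value of joint tab4 below 0.35 rad), for 0.1 s.
5. tab 5 of the row is folded down (value of joint tab5 below 0.35 rad), for 0.1 s.
At the end, for the whole second after the job is handed in: All five tabs lie within 0.35 rad (20 degrees) of flat; the blank has moved less than 8 mm, the clip less than 20 mm, the gouge and the scraper less than 25 mm (value of joint each of tab1, tab2, tab3, tab4, tab5 below 0.35 rad and linear speed of lino_blank below 0.02 m/s and not (distance of lino_blank from where it was at the start of the episode above 0.008 m) and not (distance of clip from where it was at the start of the episode above 0.02 m) and not (distance of gouge from where it was at the start of the episode above 0.025 m) and not (distance of scraper from where it was at the start of the episode above 0.025 m)); the robot touches nothing.
It fails at once if the fingers leave the row (more than about 45 mm up) after the first tab is down and before the last one is (value of joint tab1 below 0.35 rad and value of joint tab5 above 0.5 rad and z of the grasp point in the frame of carving_board above 0.09 m).
It fails at once if the fingers press on the board or its tabs with more than 25 N (contact force between the fingers and carving_board above 25 N).
It fails at once if the arm or the body of the gripper, rather than the fingers, works the board or its tabs (contact force between the arm and carving_board above 3 N).
It fails at once if the lino blank is lifted or shoved by more than 8 mm (distance of lino_blank from where it was at the start of the episode above 0.008 m).
It fails at once if the clip is lifted or moved by more than 20 mm, or the gouge or the scraper by more than 25 mm (distance of clip from where it was at the start of the episode above 0.02 m or distance of any of gouge, scraper from where it was at the start of the episode above 0.025 m).
It also fails if it takes over 48 s, if anything falls off the work surface, if the arm or the gripper's body presses on something with over 40 N, if the wrist force passes 120 N, or if a joint passes its speed limit or range.

## Robot

A 7-joint arm with a two-finger parallel gripper is mounted at the origin on a cart in front of the work surface, level with it; the furniture and walls round the work are solid. World frame = base frame: x ahead of the robot, y to its left, z up, the work surface at z = 0. Lengths are in mm, angles in rad, forces in N, time in s.
With the tool pointing down it reaches from about 400 to 875 mm from the base axis. Payload 4.4 kg.
Tool frame: the origin (TCP) lies between the finger pads; the fingertips stand ctrl.tip_reach ahead of it and the grasp point (between the pads) lies 8 mm behind it (ctrl.tip_reach is the distance from the TCP to the fingertips, in mm); z points along the fingers, y is the direction in which the jaws open and shut (so a half turn about z gives the same grasp; the last joint's range is limited). The gripper opens to 85 mm and grips with 20 to 120 N. Pads are 22 mm wide; open, the fingers measure 114 mm over their backs; the gripper's body (76 mm by 85 mm) begins 54 mm behind the grasp point. The pads swing forward as they close: fully open they stand 13 mm farther back than shut.
Start: joints at [-1.215, 0.628, 0.038, 1.517, -0.027, 0.996, -0.02], TCP at [266.091, 593.054, 242.313] pointing down, gripper open.
Joint ranges: [-3.06, 3.06], [-0.37, 2.12], [-1.25, 1.32], [0.18, 2.47], [-1.1, 4.24], [0.23, 1.98], [-2.94, 2.94]. Speed limits (rad/s): [2.57, 2.57, 3.14, 3.14, 3.14, 3.14, 3.14].

## Interface

Orientations are given as [roll, pitch, yaw] about the fixed x, y, z axes, in that order (R = Rz(yaw) Ry(pitch) Rx(roll)).
In Python, from cell import status, viewer, order, ctrl gives the robot as it stands.
- The arm moves only by the tool play_rows, never from a script. Its argument "series" is a list of rows, each a list of 5 numbers: the shift along the tool's x, y, z in cm, then the turn about the tool's z in degrees, then the closure, from 0 (fully open) to 1 (shut). In form: [[x, y, z, yaw, gripper], ...]. A call has 1 to 8 rows; each row is the pose to reach, as a shift and turn from the pose commanded when the call began, along the tool's axes at that moment; what a row does not reach only later rows make up. A row lasts 1/10 s, in which the tool goes at most 50 mm and 8.59 degrees, less where a joint would pass 70% of its speed; a pose out of reach is approached as far as the arm can. A call with a gripper value outside its range is refused whole. The fingers move at their own pace and stop on an object; the grip force is fixed at half the most. Time passes only in rows, so rows that repeat a pose let the fingers close. It gives the time, the measured TCP pose, the force and the opening at its end, in the units of the state.
- status.read_state(): the state, without advancing time (a new reading comes with each control period).
- viewer.get_image(name): name is "scene" or "top" or "wrist"; returns a dict with "img" (480x640x3 uint8, red, green, blue), "vfov" (degrees; the focal length in pixels is half the picture's height over the tangent of half this angle, whatever the lens; pixels are square), "cx", "cy" (the principal point, pixels), "rvec" (rotation vector, rad) and "tvec" (3), from world to camera coordinates, as OpenCV has them; the wrist camera has in their place "tool_from_camera" (4x4, takes a point from camera to tool coordinates, whose origin is the TCP and whose axes are the flange's). Camera axes: x right, y down, z forward; pixel columns grow to the right and rows downward; lengths in mm; the calibration is good to about 2 mm. A picture is of the moment at which its call begins: read the wrist's pose just before it. There is no depth.
- order.finish_job(): hands the job in, once; it reports no verdict.
The state is a dict: "clock": time; "qpos": joint angles; "qd": joint speeds; "tau": joint torques, N m; "eef_pos": TCP position; "tool_rot": TCP orientation; "force": force on the tool from outside, world axes, zero at the start; "torque": the same for the moment, N m; "width": finger opening in mm.
Only numpy, scipy, OpenCV 4.12 (cv2) and the standard library are available. Lean on these libraries where they do the work, as an engineer would, in place of code of your own. Each camera call takes 0.05 s, during which the arm holds its last target. There are 200 camera calls.

## Working session

There is one attempt and no reset: what is moved stays moved. The work goes in short steps, Python scripts to look and compute and a tool call to move; the robot and the scene stay as the last step left them, time stands still between calls to the robot, and variables do not carry over. Pictures are saved under pics/ and viewed, about 8 in all and at most 12, crops included, and the job is handed in when it is done.

Besides the shell and the picture viewer there is one more tool, called after ">>>" as name(argument=value, ...) on one line, values as JSON. play_rows: Moves the arm, as the interface text tells. Its arguments: {"type":"object","properties":{"series":{"type":"array","items":{"type":"array","items":{"type":"number"}}}},"required":["series"]}

```bash
mkdir -p pics; ls; python3 - <<'E'
from cell import status, viewer, order, ctrl
import cv2,pickle
s=status.read_state();print(s, ctrl.tip_reach)
for n in ("top","scene"):
    d=viewer.get_image(n);cv2.imwrite(f"pics/{n}0.png",d["img"][:,:,::-1]);pickle.dump(d,open(n+".pkl","wb"))
    print({k:v for k,v in d.items() if k!="img"})
E
```

```text
pics
{'clock': 0.0, 'qpos': array([-1.21482224,  0.62933553,  0.03845611,  1.51840076, -0.02701035,
        0.99628405, -0.02000657]), 'qd': array([ 0.00059049, -0.00078293,  0.00247545, -0.00039421,  0.00059172,
       -0.00057589, -0.00301238]), 'tau': array([-4.77065405e-04, -5.63411021e+01,  1.22614469e+00, -1.93448210e+01,
        1.09723915e-02,  1.06607610e-02, -2.54661597e-05]), 'eef_pos': array([265.82327952, 592.48379536, 241.38571304]), 'tool_rot': array([-3.13968352e+00,  2.49590127e-05,  2.71979420e+00]), 'force': array([0.19835103, 0.04340812, 0.26614853]), 'torque': array([ 0.02089834,  0.00055225, -0.03807873]), 'width': 85.41170727117733} 11.0
{'vfov': 45.83877736632884, 'cx': 323.41220294121916, 'cy': 239.0060763268703, 'rvec': array([ 2.16436076, -2.04409939,  0.21310749]), 'tvec': array([-75.39049385, 594.82079656, 934.7615519 ])}
{'vfov': 53.435803885881526, 'cx': 323.90168123621265, 'cy': 243.3889884557661, 'rvec': array([ 1.87826559, -0.94609518,  0.57774673]), 'tvec': array([-381.62269238,  248.37091601,  482.47953967])}
```

View pics/top0.png

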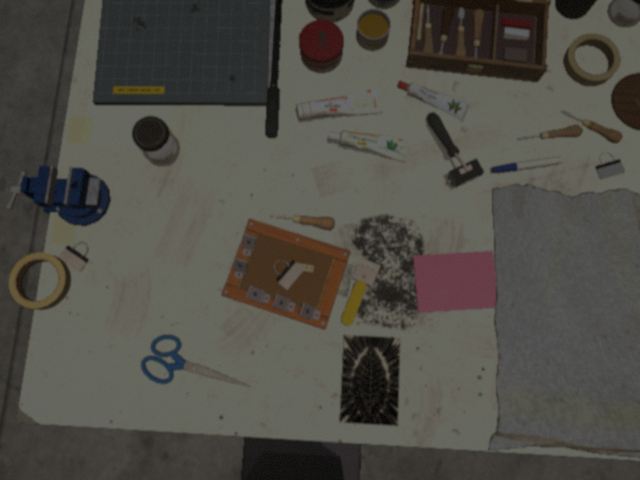

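View pics/scene0.png

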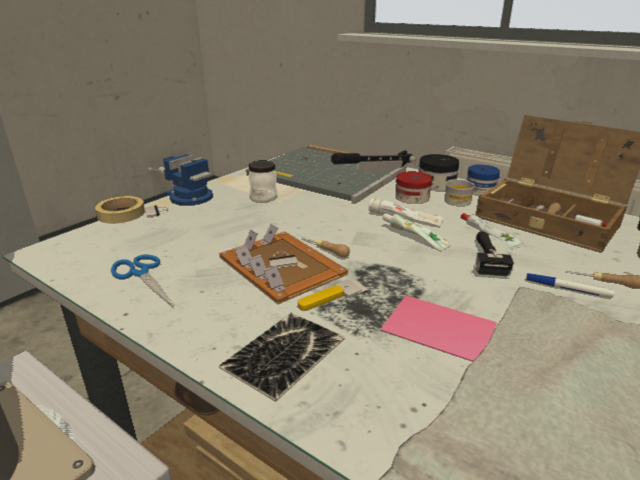

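The board is at about (287,273) in the top view, with three tabs along the near edge at (258,296), (285,303) and (310,312), and two on the left at (240,268) and (249,243). Lookalikes for the blank are the black print (370,380), the pink sheet (455,282) and the brown tile in the board (288,275). By its colour and its place in the recess, the brown tile is the one meant. Next I measure the board and check the choice in a crop.

```bash
cat > h.py <<'E'
import numpy as np,cv2
def K(d):
    f=240/np.tan(np.radians(d["vfov"]/2));return np.array([[f,0,d["cx"]],[0,f,d["cy"]],[0,0,1.]])
def proj(d,P): return cv2.projectPoints(np.float64(P).reshape(-1,1,3),d["rvec"],d["tvec"],K(d),None)[0].reshape(-1,2)
def ray(d,px,z):
    R=cv2.Rodrigues(d["rvec"])[0];c=-R.T@d["tvec"]
    u=np.c_[np.reshape(px,(-1,2)),np.ones(len(np.reshape(px,(-1,2))))]@np.linalg.inv(K(d)).T@R
    return c+u*((z-c[2])/u[:,2])[:,None]
def fit(d):
    hsv=cv2.cvtColor(d["img"],cv2.COLOR_RGB2HSV)
    m=cv2.inRange(hsv,(5,150,100),(14,255,255))
    m=cv2.morphologyEx(m,cv2.MORPH_CLOSE,np.ones((5,5)))
    c=max(cv2.findContours(m,0,2)[0],key=cv2.contourArea)
    return c.reshape(-1,2)
def pose(c,e):
    P=ray(e,c,11)[:,:2]
    (ctr,sz,a)=cv2.minAreaRect(P.astype(np.float32))
    b=cv2.boxPoints((ctr,sz,a));return np.array(ctr),sz,a,b
E
python3 - <<'E'
from h import *;import pickle
for n in("top","scene"):
    d=pickle.load(open(n+".pkl","rb"));c=fit(d);print(n,cv2.contourArea(c),cv2.boundingRect(c),*pose(c,d))
    print(proj(d,[[266,593,242],[0,0,0]]))
    if n=="top":
        im=d["img"][:,:,::-1].copy();b=pose(c,d)[3]
        im=cv2.resize(im[205:345,210:400],None,fx=4,fy=4,interpolation=2)
        for p in proj(d,np.c_[b,[11]*4]): cv2.circle(im,tuple(int(v) for v in (p-[210,205]+.5)*4),4,(0,255,0),-1)
        cv2.imwrite("pics/crop1.png",cv2.convertScaleAbs(im,alpha=1.6))
E
```

```text
Traceback (most recent call last):
  File "h.py", line 13, in fit
    c=max(cv2.findContours(m,0,2)[0],key=cv2.contourArea)
ValueError: max() iterable argument is empty
```

```bash
cat > a.py <<'E'
from h import *;import pickle
for n in("top","scene"):
    d=pickle.load(open(n+".pkl","rb"))
    if n=="top":
        h=cv2.cvtColor(d["img"],cv2.COLOR_RGB2HSV);print(h[234,300],h[313,275],h[280,270],h[260,345])
    c=fit(d);print(n,cv2.contourArea(c),cv2.boundingRect(c),*pose(c,d))
    print(proj(d,[[266,593,242],[0,0,0]]))
    if n=="top":
        im=d["img"][:,:,::-1].copy();b=pose(c,d)[3]
        im=cv2.resize(im[205:345,210:400],None,fx=4,fy=4,interpolation=2)
        for p in proj(d,np.c_[b,[11]*4]): cv2.circle(im,tuple(int(v) for v in (p-[210,205]+.5)*4),4,(0,255,0),-1)
        cv2.imwrite("pics/crop1.png",cv2.convertScaleAbs(im,alpha=1.6))
E
sed -i 's/(5,150,100),(14,255,255)/(3,130,60),(15,255,255)/' h.py
python3 a.py
```

```text
[17 55 88] [15 64 88] [ 14 155  66] [ 12 166  80]
top 7793.0 (223, 220, 127, 108) [542.925354    24.12207031] (196.19656372070312, 148.51416015625) 75.03324127197266 [[445.85266  -51.47078 ]
 [589.3286   -89.825836]
 [639.99805   99.71492 ]
 [496.5221   138.06998 ]]
[[-162.06441548  425.88912438]
 [ 277.63215754  600.20444073]]
scene 4704.5 (478, 181, 147, 69) [1085.70556641 -307.82293701] (290.13677978515625, 259.18902587890625) 85.95055389404297 [[ 946.19025 -443.37756]
 [1204.7322  -461.6808 ]
 [1225.221   -172.26831]
 [ 966.67896 -153.96509]]
[[-58.98642745 118.14165409]
 [-53.24111947 488.84426339]]
```

View pics/crop1.png

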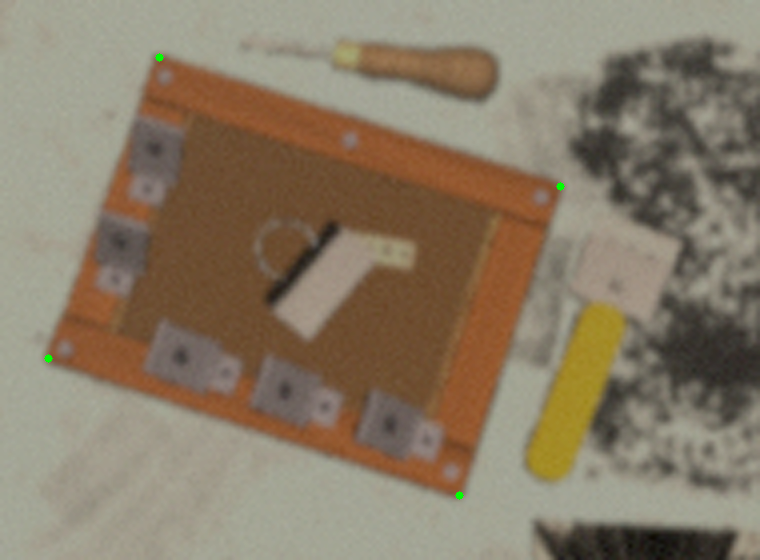

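The crop confirms it: a brown blank under the clip in the orange board, with the row's five tabs on the near and left rails. The board centre is about (543,24) with yaw about -15°. I'm moving over the board with the gripper closing.

>>> play_rows(series=[[-2, -2.2, 0, 0, 1], [-5, -5.5, 0, 0, 1], [-8, -8.8, 0, 0, 1], [-11, -12, 0, 0, 1], [-14, -15.2, 0, 0, 1], [-17, -18.5, 0, 0, 1], [-20, -21.8, 0, 0, 1], [-22, -24, 0, 0, 1]])

```text
clock: 0.9
eef_pos: [369.1, 280.4, 242.2]
tool_rot: [-3.14, 0.0, 2.717]
force: [0.9, 0.1, 0.9]
width: -0.3
```

>>> play_rows(series=[[-3, -3.2, 0, -2, 1], [-6, -6.5, 0, -4, 1], [-9, -9.8, 0, -6, 1], [-12, -13, 0, -8, 1], [-15, -16.2, 0, -9.2, 1], [-18, -19.5, 0, -9.2, 1], [-20.5, -22.3, 0, -9.2, 1], [-21.6, -23.5, 0, -9.2, 1]])

```text
clock: 1.7
eef_pos: [469.9, -23.1, 242.2]
tool_rot: [-3.14, 0.001, 2.875]
force: [-1.1, 0.7, 0.7]
width: 0.2
```

```bash
cat > w.py <<'E'
from cell import status, viewer, ctrl
import sys;from h import *
from scipy.spatial.transform import Rotation as Ro
s=status.read_state();d=viewer.get_image("wrist")
T=np.eye(4);T[:3,:3]=Ro.from_euler("xyz",s["tool_rot"]).as_matrix();T[:3,3]=s["eef_pos"]
W=np.linalg.inv(T@d["tool_from_camera"])
d["rvec"]=cv2.Rodrigues(W[:3,:3])[0].ravel();d["tvec"]=W[:3,3]
print(s["clock"],s["eef_pos"],s["tool_rot"],s["force"],s["width"],s["qpos"])
im=d["img"][:,:,::-1].copy()
c0=np.array([543,24.1]);a=np.radians(-15);R=np.array([[np.cos(a),-np.sin(a)],[np.sin(a),np.cos(a)]])
def B(x,y,z):return [*(c0+R@[x,y]),z]
for p in proj(d,[B(-76,-100,11),B(-76,100,11),B(76,100,11),B(76,-100,11)]):cv2.circle(im,tuple(int(v) for v in p),4,(0,255,0),-1)
for p in proj(d,[B(-56,-70,14),B(-56,-22,14),B(-56,26,14),B(-24,81,14),B(20,81,14)]):cv2.circle(im,tuple(int(v) for v in p),3,(255,255,0),-1)
cv2.imwrite("pics/"+sys.argv[1]+".png",im)
import pickle;pickle.dump(d,open(sys.argv[1]+".pkl","wb"))
c=fit(d);print(cv2.boundingRect(c),*pose(c,d))
E
python3 w.py w1
```

```text
1.7 [469.9435864  -23.09502592 242.20042489] [-3.14005479e+00  7.46181761e-04  2.87483836e+00] [-1.13198837  0.69180565  0.69134648] 0.2478162155295303 [-0.06925368  0.3756344   0.07782472  2.00248594 -0.03878876  0.76456181
  1.335197  ]
(281, 184, 202, 138) [541.58856201  22.07108307] (196.43150329589844, 149.43846130371094) 74.98283386230469 [[443.9726   -53.430046]
 [588.30743  -92.15081 ]
 [639.2045    97.57221 ]
 [494.8697   136.29297 ]]
```

View pics/w1.png

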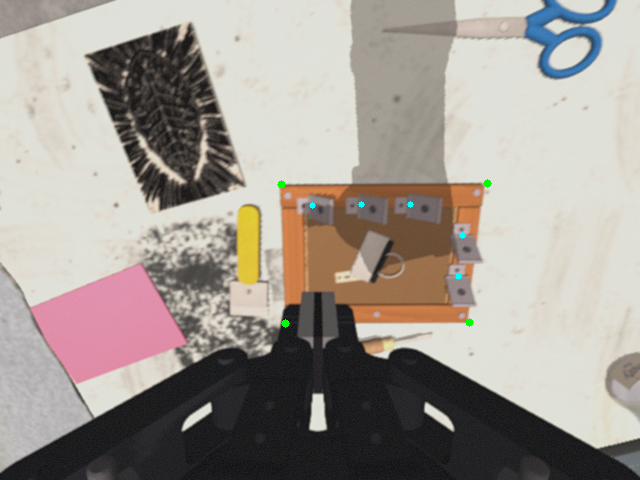

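The wrist view shows the prior model (green board corners, cyan hinges) within about 2 mm of the picture, with hinges near (312,205), (361,204), (410,204), (462,235) and (459,276). I'll use the mean centre (542,22.8) and yaw -15°, and descend before tab1.

>>> play_rows(series=[[-0.1, -1.7, 0, 0, 1], [-0.2, -3.4, 2, 0, 1], [-0.2, -3.4, 6, 0, 1], [-0.2, -3.4, 10, 0, 1], [-0.2, -3.4, 14, 0, 1], [-0.2, -3.4, 16.5, 0, 1], [-0.2, -3.4, 18, 0, 1], [-0.2, -3.4, 18, 0, 1]])

```text
clock: 2.55
eef_pos: [460.8, -51.2, 60.4]
tool_rot: [-3.141, -0.005, 2.881]
force: [-0.8, -0.2, -0.1]
width: -0.2
```

```bash
python3 w.py w2 | head -3
```

```text
2.55 [460.83661455 -51.23809157  60.36238098] [-3.14113419 -0.00485991  2.88121201] [-0.80274726 -0.23312704 -0.05173946] -0.23507862448969521 [ 0.02807369  0.69449694  0.03306731  2.16469154 -0.07642053  0.28832048
  1.43728401]
(305, 242, 335, 219) [507.9680481   46.87216187] (234.04248046875, 116.84733581542969) 48.83245849609375 [[386.95667    -2.7618713]
```

View pics/w2.png

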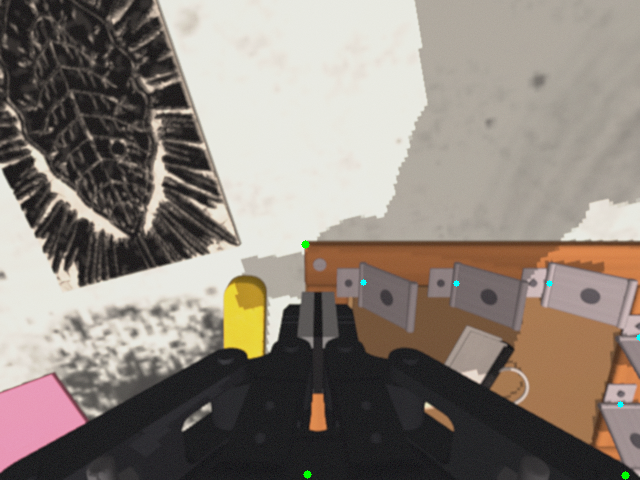

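>>> play_rows(series=[[0, 0, 0, 0, 1], [0, 0, 0, 0, 1], [0, 0, 0.8, 0, 1], [0, 0, 1.6, 0, 1], [0, 0, 1.6, 0, 1], [0, 0, 1.6, 0, 1]])

```text
clock: 3.2
eef_pos: [462.2, -52.2, 46.0]
tool_rot: [-3.141, -0.001, 2.88]
force: [-0.5, -0.1, 0.0]
width: -0.1
```

>>> play_rows(series=[[-0.1, 0, 0.5, 0, 1], [-0.2, 0, 1.0, 0, 1], [-0.2, 0, 1.4, 0, 1], [-0.2, 0, 1.4, 0, 1], [-0.2, 0, 1.4, 0, 1]])

```text
clock: 3.7
eef_pos: [464.3, -52.6, 31.8]
tool_rot: [-3.141, -0.001, 2.879]
force: [-0.5, -0.2, 0.1]
width: -0.3
```

>>> play_rows(series=[[0, 1, 0, 0, 1], [0, 2, 0, 0, 1], [0, 3, 0, 0, 1], [0, 4, 0, 0, 1], [0, 5, 0, 0, 1], [0, 5.5, 0, 0, 1], [0, 5.5, 0, 0, 1]])

```text
clock: 4.4
eef_pos: [479.0, 1.9, 32.3]
tool_rot: [3.141, 0.0, 2.882]
force: [0.3, 1.1, 0.2]
width: -0.0
```

```bash
python3 w.py w3 | head -1
```

```text
4.4 [478.98086857   1.85621325  32.28842131] [3.14091615e+00 3.36721528e-05 2.88241262e+00] [0.25807285 1.07175154 0.15772696] -0.029198830733672285 [-0.17824218  0.76969979  0.17333235  2.13900875 -0.47234483  0.26839213
```

View pics/w3.png

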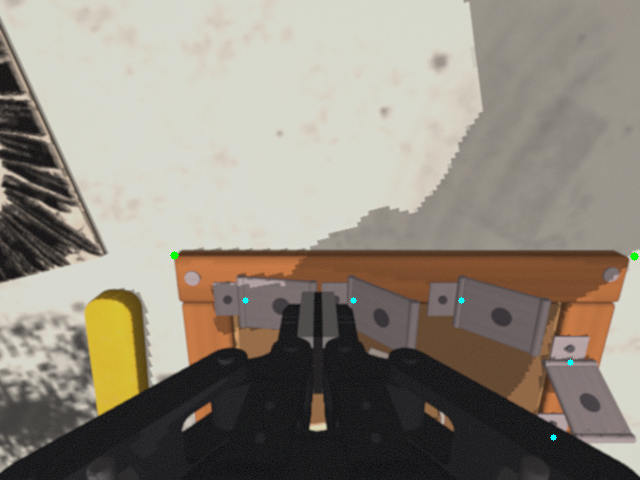

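Tab1 now lies flat at (280,300), with the fingers in line with the row just short of tab2 at (380,310). The stroke continues.

>>> play_rows(series=[[0, 1, 0, 0, 1], [0, 2, 0, 0, 1], [0, 3, 0, 0, 1], [0, 4, 0, 0, 1], [0, 5, 0, 0, 1], [0, 6, 0, 0, 1], [0, 7, 0, 0, 1], [0, 8, 0, 0, 1]])

```text
clock: 5.25
eef_pos: [499.5, 78.5, 32.3]
tool_rot: [-3.141, -0.0, 2.88]
force: [0.4, -1.1, 0.2]
width: -0.0
```

>>> play_rows(series=[[0, 1, 0, 0, 1], [0, 2, 0, 0, 1], [0, 3, 0, 0, 1], [0, 3.6, 0, 0, 1], [0, 3.6, 0, 0, 1], [0, 3.6, 0, 0, 1]])

```text
clock: 5.85
eef_pos: [508.5, 112.3, 32.3]
tool_rot: [-3.141, -0.0, 2.88]
force: [-0.1, 0.2, 0.3]
width: -0.0
```

```bash
python3 w.py w4 | head -1
```

```text
5.85 [508.51942779 112.30665201  32.27305366] [-3.14121950e+00 -9.91416308e-05  2.88039048e+00] [-0.12104438  0.17352571  0.30385143] -0.049596561880787135 [-0.43597099  0.80333586  0.25172271  2.02808861 -0.51601695  0.37120362
```

View pics/w4.png

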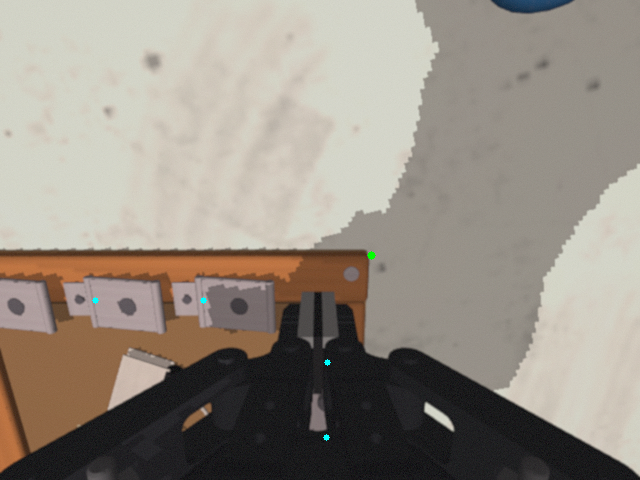

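Tabs 1–3 lie flat at (15,305), (127,305) and (240,305). The fingers are at the corner, about 2–3 mm inside the tab4–5 line. Next I correct that and go along the short side.

>>> play_rows(series=[[0, 0.3, 0, 0, 1], [-1, 0.3, 0, 0, 1], [-2, 0.3, 0, 0, 1], [-3, 0.3, 0, 0, 1], [-4, 0.3, 0, 0, 1], [-5, 0.3, 0, 0, 1], [-6, 0.3, 0, 0, 1], [-7, 0.3, 0, 0, 1]])

```text
clock: 6.7
eef_pos: [578.2, 96.9, 32.3]
tool_rot: [3.142, 0.0, 2.88]
force: [-2.0, 1.5, 0.2]
width: 0.0
```

>>> play_rows(series=[[-1, 0, 0, 0, 1], [-2, 0, 0, 0, 1], [-3, 0, 0, 0, 1], [-4, 0, 0, 0, 1], [-4.7, 0, 0, 0, 1], [-4.7, 0, 0, 0, 1], [-4.7, 0, 0, 0, 1]])

```text
clock: 7.4
eef_pos: [622.2, 85.2, 32.1]
tool_rot: [-3.142, -0.001, 2.88]
force: [-0.5, -0.3, 0.6]
width: 0.0
```

```bash
python3 w.py w5 | head -1
```

```text
7.4 [622.18196937  85.17247164  32.1371913 ] [-3.14151843e+00 -6.21558609e-04  2.88022125e+00] [-0.53108536 -0.2718008   0.61499501] 0.017204688989328597 [-0.37013411  0.89866485  0.31954341  1.72613178 -0.45665221  0.59182334
```

View pics/w5.png

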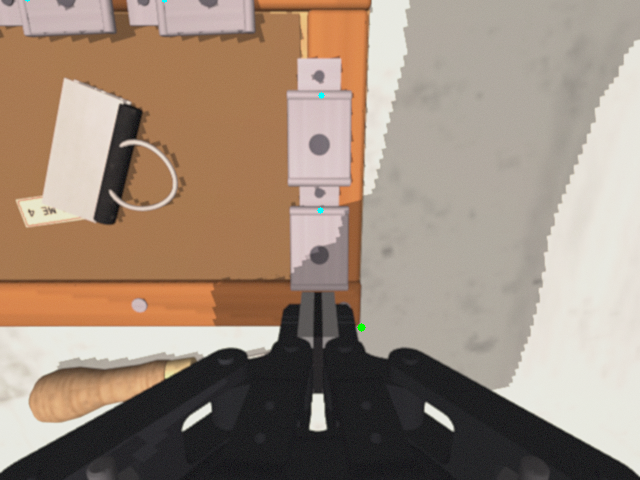

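Tabs 4 and 5 look flat at (319,140) and (319,250), and the clip and gouge are undisturbed. Next I lift straight up and check.

>>> play_rows(series=[[0, 0, -2, 0, 1], [0, 0, -5, 0, 1], [0, 0, -9, 0, 1], [0, 0, -13, 0, 1], [0, 0, -16, 0, 1], [0, 0, -18, 0, 1], [0, 0, -18, 0, 1], [0, 0, -18, 0, 1]])

```text
clock: 8.25
eef_pos: [621.8, 85.6, 212.0]
tool_rot: [3.141, -0.001, 2.881]
force: [-0.3, -0.3, -0.8]
width: 0.1
```

```bash
python3 - <<'E'
from cell import status,viewer;import cv2
d=viewer.get_image("scene")["img"][215:320,205:375,::-1]
cv2.imwrite("pics/s2.png",cv2.resize(d,None,fx=4,fy=4,interpolation=2));s=status.read_state();print(s["clock"],s["eef_pos"],s["force"])
E
```

```text
8.3 [621.3398756   85.53686682 211.17892518] [ 0.47428323  0.27473463 -0.67495005]
```

View pics/s2.png

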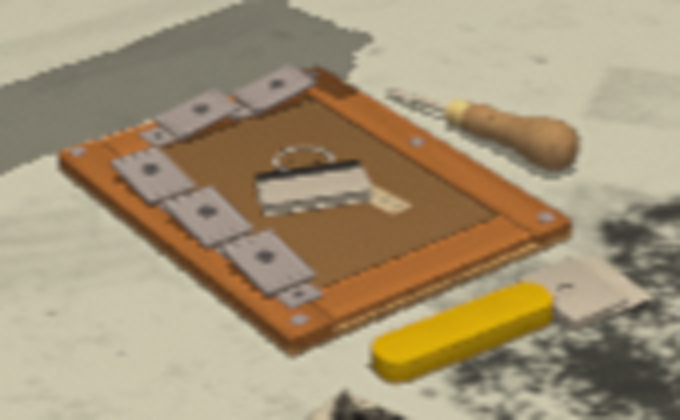

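All five tabs are down, and the blank, clip, gouge and scraper are where they were. The arm hangs clear.

```bash
python3 -c "
from cell import order;print(order.finish_job())"
```

```text
the job is handed in; nothing more can be done
None
```

I folded all five tabs down in one stroke with the closed fingertips, about 5 mm above the flat level. It ran from right of tab1, round the corner and past tab5, and then I lifted straight up and handed the job in at 8.3 s; no verdict was reported.

- **Force:** the forces read at the end of each move stayed below about 3 N; I did not read them within the moves.
- **Last checks:** the wrist and scene pictures show all five tabs close to flat, and the blank, clip, gouge and scraper look undisturbed. I judged this by eye and did not measure the final tab angles.
- **Disagreement:** the top and wrist cameras put the board centre about 2.5 mm apart. I used roughly the mean and moved 3 mm outwards at the corner.

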